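Load the specimen shelf and hold the sprung keeper arm at its stop

ROBOT

A 6-joint arm with a two-finger parallel gripper is mounted at the origin on the work surface. World frame = base frame: x ahead of the robot, y to its left, z up, the work surface at z = 0. Lengths are in mm, angles in degrees, forces in N, time in s.
With the tool pointing down it reaches from about 250 to 800 mm from the base axis. Payload 3.9 kg.
Tool frame: the origin (TCP) lies at the very end of the fingers, on their centre line; the grasp point (between the pads) lies env.grip_depth behind it (env.grip_depth is the distance from the TCP to the grasp point, in mm); z points along the fingers, y is the line along which they close (so a half turn about z gives the same grasp; the last joint's range is limited). The gripper opens to 85 mm and grips with 20 to 120 N. Pads are 22 mm wide; open, the fingers measure 114 mm over their backs; the gripper's body (76 mm by 85 mm) begins 54 mm behind the grasp point. The pads swing forward as they close: fully open they stand 13 mm farther back than shut.
Start: joints at [70.245, 14.897, -7.913, 67.191, 0, 90], TCP at [177.449, 494.092, 231.304] pointing down, gripper open.
Joint ranges: [-159.42, 159.42], [-47.68, 98.78], [-73.54, 78.23], [-108.79, 121.32], [-90, 84.71], [-180, 180]. Speed limits (degrees/s): [147.25, 147.25, 180, 180, 180, 180].

INTERFACE

Orientations are given as [roll, pitch, yaw] about the fixed x, y, z axes, in that order (R = Rz(yaw) Ry(pitch) Rx(roll)).
In Python, from cell import env, viewer gives the robot as it stands.
- The arm moves only by the tool send_rows, never from a script. Its argument "targets" is a list of rows, each a list of 2 entries, a list of its own where there are three numbers: the shift along the tool's x, y, z scaled (see below), then the turn, a rotation vector about the tool's x, y, z scaled (see below). A call has 1 to 20 rows; each row shifts and turns the commanded pose from where the row before left it, along the tool's axes as they then stand; what a row does not reach is not made up. The controller multiplies each number of a shift by 0.3 m and each number of a turn by 90 degrees. A row lasts 1/8 s, in which the tool goes at most 62.5 mm and 10.7 degrees, less where a joint would pass 70% of its speed; a pose out of reach is approached as far as the arm can. A call with a number of a shift or a turn outside -1 to 1 is refused whole. A call with a gripper value outside its range is refused whole. "claw" is the opening, from -1 (shut) to 1 (fully open), so that 0 is half open, set as the call begins (left out, the last holds). The fingers move at their own pace and stop on an object; the grip force is fixed at half the most. Time passes only in rows, so rows that do not move let the fingers close. It gives the time, the measured TCP pose, the force, the opening and the grip force at its end, in the units of the state.
- env.read_state(): the state, without advancing time (a new reading comes with each control period).
- viewer.capture(name): name is "scene" or "top" or "wrist"; returns the picture (420x560x3 uint8, red, green, blue); there is no depth.
- viewer.camera_params(name): a dict with "vertical_fov" (degrees; the focal length in pixels is half the picture's height over the tangent of half this angle, whatever the lens; pixels are square), "cx", "cy" (the principal point, pixels), "origin" and "rotation" of the camera in the world. Camera axes: x right, y up, looking along -z (the intrinsics and any distortion apply to the point x, -y, -z); pixel columns grow to the right and rows downward; lengths in mm; the calibration is good to about 2 mm. A picture is of the moment at which its call begins: read the wrist's pose just before it. camera_params takes no time and is no camera call; for the wrist camera it gives the pose at the moment of the call.
- env.close_job(): hands the job in; it is judged then, once.
Trained networks look in the newest picture that a camera, given by its name, has taken for a name from the list of things; names that differ only in an ending like _2 or _b are one class to them, and where a whole thing is asked for, a point or a joint stands for the part that bears it (a point fixed in the world has none). Each returns a list of dicts, best first, with "confidence" (0 to 1); they miss things now and then, are a little off and sometimes report something else, mostly with a low value. They report only what shows in the picture. A call takes as long as a camera call.
- viewer.recognise(thing, camera): "bbox" ([left, top, right, bottom] in pixels, round what is visible of it).
- viewer.trace(thing, camera): "region" (420x560 bool, what is visible of it) and "bbox" ([left, top, right, bottom] in pixels, round what is visible of it).
The state is a dict: "time_s": time; "qpos": joint angles; "qvel": joint speeds; "effort": joint torques, N m; "tool_pos": TCP position; "tool_rot": TCP orientation; "wrist_force": force on the tool from outside, world axes, zero at the start; "ft_torque": the same for the moment, N m; "gripper_width": finger opening in mm; "grip_force": force on a finger pad.
Only numpy, scipy, OpenCV 4.12 (cv2) and the standard library are available. Lean on these libraries where they do the work, as an engineer would, in place of code of your own. Each camera call takes 0.05 s, during which the arm holds its last target. There are 200 camera calls.

TASK

Fill the row on the microscope's loading shelf: stand the two loose specimen holders upright, each centred on an empty ring mark beside the holder already there, and let go of them. Then swing the sprung keeper arm, the one with the upright pin at its end, forward against its spring all the way to its stop across the end of the row, and finish while the gripper is still holding it there, since it springs back if released. Leave the jar, the screwdriver and the flat box where they are.

Things in the scene. Friction and masses are not known exactly. Their poses are not given: they have to be found in the camera images.
- dock: The fixed loading dock: an aluminium base plate (150 mm front to back, 320 mm along the row, 10 mm thick) with the raised shelf on it. Origin on the bench beneath the middle mark; x points away from the robot (across the row), y along the row to the left, z up. Its place and yaw vary (yaw up to about 14 degrees).
- mark_left (a point): Left (+y) mark: one of three dark ring marks (50 mm across, 62 mm apart) in a straight row on the dock's white raised shelf, which is 40 mm above the bench, 80 mm deep and 210 mm long. The point is the mark's centre on the shelf surface. A 6 mm high steel lip runs along the shelf's far edge (40 to 46 mm from the row line). A specimen holder already stands here.
- mark_middle (a point): Middle mark: one of three dark ring marks (50 mm across, 62 mm apart) in a straight row on the dock's white raised shelf, which is 40 mm above the bench, 80 mm deep and 210 mm long. The point is the mark's centre on the shelf surface. A 6 mm high steel lip runs along the shelf's far edge (40 to 46 mm from the row line). Empty at the start.
- mark_right (a point): Right (-y) mark, the nearest to the keeper arm: one of three dark ring marks (50 mm across, 62 mm apart) in a straight row on the dock's white raised shelf, which is 40 mm above the bench, 80 mm deep and 210 mm long. The point is the mark's centre on the shelf surface. A 6 mm high steel lip runs along the shelf's far edge (40 to 46 mm from the row line). Empty at the start.
- center_a (a point): Specimen holder: plain aluminium cylinder, 36 mm diameter and 44 mm tall, with a thin neck and a 25 mm steel disc on top (54 mm tall overall, 0.12 kg or so). This point is its centre, 27 mm above its underside; its z axis points up. Starts loose on the bench to the left of the dock.
- center_b (a point): Specimen holder: plain aluminium cylinder, 36 mm diameter and 44 mm tall, with a thin neck and a 25 mm steel disc on top (54 mm tall overall, 0.12 kg or so). This point is its centre, 27 mm above its underside; its z axis points up. Starts loose on the bench to the left of the dock.
- center_c (a point): Specimen holder: plain aluminium cylinder, 36 mm diameter and 44 mm tall, with a thin neck and a 25 mm steel disc on top (54 mm tall overall, 0.12 kg or so). This point is its centre, 27 mm above its underside; its z axis points up. Already stands on the left mark and stays there. All three holders are alike.
- pivot (a point): Axis of the keeper arm's upright hinge, 50 mm above the bench, at the dock's front right corner (55 mm to -x and 150 mm to -y of the dock's origin).
- keeper_pin (a point): Upright round steel pin, 14 mm diameter, at the free end of the keeper arm, 110 mm from the hinge axis: the part to hold. It stands clear of the arm's top face from 62 to 108 mm above the bench; this point is on its axis 85 mm above the bench. The arm (aluminium double bar 22 mm wide, 26 mm round end under the pin) lies between 48 and 62 mm above the bench.
- keeper (a joint): Angle of the keeper arm, rad. 0 = sprung back at rest, the arm pointing to the right (-y of the dock, and a little ahead: 1.3 rad clockwise of the dock's x). It grows counter-clockwise seen from above; 1.3 = hard against its stop, the arm pointing along the dock's +x, past the right end of the row. The spring always pushes it back: about 1.6 N at the pin at rest, 7.5 N at the stop. The stop is a 10 mm post, 62 mm high, beside the arm on the base plate.
- jar: Bystander: glass jar, 54 mm diameter, 60 mm tall, beyond the dock. Origin at the centre of its underside.
- driver: Bystander: screwdriver with black handle, 160 mm long, lying on the bench between the robot and the dock. Origin on its underside.
- stub_box: Bystander: flat grey plastic box 90 x 60 x 25 mm, beyond the keeper arm to the right. Origin at the centre of its underside.

How it is judged (in metres and radians):
On the way, in this order (a step that is already met when the one before it is completed fails the run):
1. all three marks filled with upright, released holders, the keeper arm not yet swung to its stop ((horizontal distance between center_a and mark_left below 0.009 m or horizontal distance between center_b and mark_left below 0.009 m or horizontal distance between center_c and mark_left below 0.009 m) and (horizontal distance between center_a and mark_middle below 0.009 m or horizontal distance between center_b and mark_middle below 0.009 m or horizontal distance between center_c and mark_middle below 0.009 m) and (horizontal distance between center_a and mark_right below 0.009 m or horizontal distance between center_b and mark_right below 0.009 m or horizontal distance between center_c and mark_right below 0.009 m) and height (world z) of center_a between 0.063 and 0.071 m and angle between each of center_a, center_b, center_c's own z axis and vertical below 0.1 rad and height (world z) of center_b between 0.063 and 0.071 m and height (world z) of center_c between 0.063 and 0.071 m and contact force between the fingers and holder_a below 0.2 N and contact force between the fingers and holder_b below 0.2 N and contact force between the fingers and holder_c below 0.2 N and value of joint keeper below 1 rad), for 0.2 s.
2. the keeper arm held at its stop (value of joint keeper above 1.24 rad and contact force between the fingers and keeper above 1 N), for 0.3 s.
At the end, for the whole second after the job is handed in: A holder stands upright (within 0.1 rad) on the shelf within 9 mm of the centre of each of the three marks, not touched by the fingers; the keeper arm is at its stop (joint over 1.24 of 1.3 rad) and still, pressed by the gripper's fingers with over 1 N and by no loose thing (all of step 2 and (horizontal distance between center_a and mark_left below 0.009 m or horizontal distance between center_b and mark_left below 0.009 m or horizontal distance between center_c and mark_left below 0.009 m) and (horizontal distance between center_a and mark_middle below 0.009 m or horizontal distance between center_b and mark_middle below 0.009 m or horizontal distance between center_c and mark_middle below 0.009 m) and (horizontal distance between center_a and mark_right below 0.009 m or horizontal distance between center_b and mark_right below 0.009 m or horizontal distance between center_c and mark_right below 0.009 m) and height (world z) of center_a between 0.063 and 0.071 m and angle between each of center_a, center_b, center_c's own z axis and vertical below 0.1 rad and height (world z) of center_b between 0.063 and 0.071 m and height (world z) of center_c between 0.063 and 0.071 m and contact force between each of the fingers, keeper and holder_a below 0.2 N and contact force between each of the fingers, keeper and holder_b below 0.2 N and contact force between each of the fingers, keeper and holder_c below 0.2 N and velocity of joint keeper between -0.1 and 0.1 rad/s and contact force between keeper and jar below 0.2 N and contact force between keeper and driver below 0.2 N and contact force between keeper and stub_box below 0.2 N); the arm keeps its last pose, push and grip.
It fails at once if the jar is moved more than 30 mm (distance of jar from where it was at the start of the episode above 0.03 m).
It fails at once if the screwdriver is moved more than 30 mm (distance of driver from where it was at the start of the episode above 0.03 m).
It fails at once if the flat box is moved more than 30 mm (distance of stub_box from where it was at the start of the episode above 0.03 m).
It also fails if it takes over 72 s, if anything falls off the work surface, if the arm or the gripper's body presses on something with over 40 N, if the wrist force passes 120 N, or if a joint passes its speed limit or range.

## Working session

There is one attempt and no reset: what is moved stays moved. The work goes in short steps, Python scripts to look and compute and a tool call to move; the robot and the scene stay as the last step left them, time stands still between calls to the robot, and variables do not carry over. Pictures are saved under pics/ and viewed, at most 10 in all, crops included, and the job is handed in when it is done.

Besides the shell and the picture viewer there is one more tool, called as name(argument=value, ...) on one line, values as JSON. send_rows: Moves the arm, as the interface text tells. Its arguments: {"type":"object","properties":{"targets":{"type":"array"},"claw":{"type":"number"}},"required":["targets"]}

```bash
ls; mkdir -p pics
python3 - <<'E'
from cell import env, viewer
import cv2, numpy as np
print(env.grip_depth, env.read_state())
for n in ("scene","top"):
    im=viewer.capture(n); cv2.imwrite(f"pics/{n}0.png",im[:,:,::-1])
    print(n,viewer.camera_params(n))
    for t in ("center_a","mark_middle","keeper_pin","pivot","jar","driver","stub_box","dock"):
        try: print(t,[(np.round(d["bbox"],1).tolist(),round(d["confidence"],2)) for d in viewer.recognise(t,n)])
        except Exception as e: print(t,e)
print(viewer.camera_params("wrist"))
E
```

```text
pics
18.700000000000003 {'time_s': 0.0, 'qpos': array([ 7.02449761e+01,  1.49352603e+01, -7.98658754e+00,  6.71899282e+01,
       -3.37361694e-04,  9.00007778e+01]), 'qvel': array([ 0.0264253 , -0.04616928, -0.04577725,  0.08175018,  0.05631032,
       -0.06765912]), 'effort': array([ 7.52736760e-04, -4.05675495e+01,  2.53922403e+01,  1.86792528e-02,
        2.43669128e-04,  6.31770945e-06]), 'tool_pos': array([177.21934583, 493.45512747, 230.46375516]), 'tool_rot': array([-1.79888224e+02,  3.38878471e-04,  1.60244199e+02]), 'wrist_force': array([-0.40291858,  0.00101328,  0.42890599]), 'ft_torque': array([-0.03261924, -0.00389239, -0.0050798 ]), 'grip_force': 0.0, 'gripper_width': 85.40275417439781}
scene {'vertical_fov': 51.432855342760504, 'cx': 282.97039183186433, 'cy': 210.10538225707194, 'origin': array([ 850.43744043, -576.9426517 ,  727.07721401]), 'rotation': array([45.96084235, -1.20010222, 28.44101598])}
center_a [([285.4, 201.6, 301.9, 231.7], 0.86), ([200.1, 210.5, 332.9, 352.0], 0.72), ([344.3, 146.6, 357.5, 176.4], 0.61), ([284.3, 135.9, 305.0, 156.6], 0.58)]
mark_midd
[... 544 characters left out ...]
  -0.39139721, -91.52346166])}
center_a [([241.4, 184.1, 263.3, 203.3], 0.63), ([108.0, 251.3, 129.3, 274.3], 0.61), ([105.1, 181.4, 131.1, 201.9], 0.57)]
mark_middle [([227.2, 152.0, 409.9, 234.3], 0.68)]
keeper_pin [([347.3, 185.7, 414.5, 219.4], 0.92)]
pivot [([228.3, 155.7, 413.5, 233.5], 0.6)]
jar [([168.0, 116.8, 198.6, 144.7], 0.84)]
driver [([237.3, 258.7, 247.8, 332.3], 0.67)]
stub_box [([399.2, 106.2, 428.0, 150.4], 0.78)]
dock [([232.3, 152.0, 412.2, 235.3], 0.58)]
{'vertical_fov': 68.67322906441007, 'cx': 281.7483305638617, 'cy': 206.57151839639275, 'origin': array([106.0954387 , 520.37010834, 373.30336112]), 'rotation': array([-1.71841636e+01,  4.33683124e-02,  7.02256770e+01])}
```

Run:
```python
import cv2
a=cv2.imread("pics/top0.png")[95:345,80:450]
cv2.imwrite("pics/topc.png",cv2.resize(a,None,fx=2.1,fy=2.1,interpolation=cv2.INTER_CUBIC))
```

```text
(no output)
```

View pics/scene0.png

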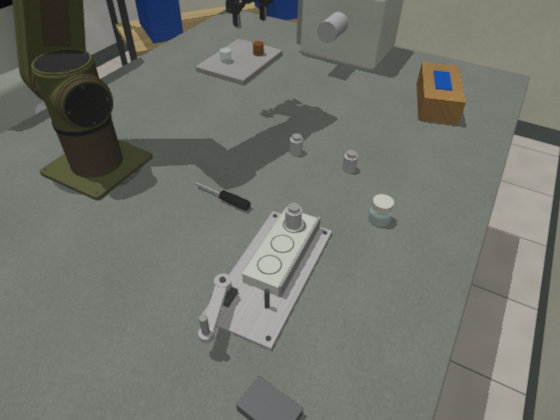

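View pics/topc.png

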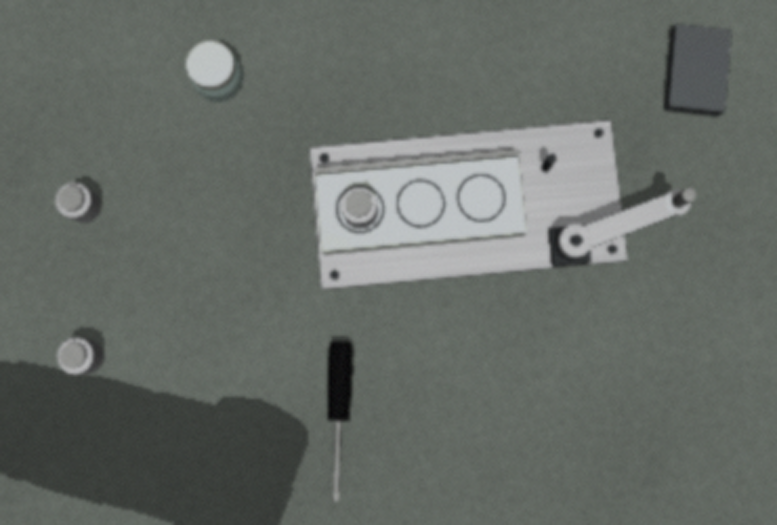

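The scene picture shows the holder on the left mark at (293,216), empty rings at (282,243) and (269,265), loose holders at (296,145) and (350,161), and the keeper pin near (204,325). In the top crop, the empty rings are at (421,203) and (482,197), the loose discs at (72,200) and (75,355), the pivot at (575,240) and the pin top at about (688,194).

```bash
cat > h.py <<'E'
import numpy as np, cv2
from scipy.spatial.transform import Rotation as R
from cell import env, viewer
def RM(r): return R.from_euler('xyz',r,degrees=True).as_matrix()
def f_(p): return 210/np.tan(np.radians(p["vertical_fov"]/2))
def unproj(p,uv,z):
    f=f_(p); u,v=uv
    d=RM(p["rotation"])@np.array([(u-p["cx"])/f,-(v-p["cy"])/f,-1.0])
    o=np.array(p["origin"]); return (o+d*(z-o[2])/d[2])[:3]
def proj(p,X):
    c=RM(p["rotation"]).T@(np.array(X,float)-p["origin"]); f=f_(p)
    return np.array([p["cx"]-f*c[0]/c[2], p["cy"]+f*c[1]/c[2]])
def dock(mid,yaw):  # yaw rad; returns fn dock->world
    c,s=np.cos(yaw),np.sin(yaw)
    return lambda x,y,z=0: np.array([mid[0]+c*x-s*y, mid[1]+s*x+c*y, z])
E
python3 - <<'E'
from h import *
p=viewer.camera_params("top"); print(p.keys())
g=lambda x,y:((x+.5)/2.1-.5+80,(y+.5)/2.1-.5+95)
P={}
for n,c,z in [("mid",(421,203),40),("right",(482,197),40),("C top",(360,207),94),("A top",(72,200),54),("B top",(75,355),54),("pivot",(575,240),62),("pin",(688,194),108),("jar",(210,63),60),("boxc",(701,67),25),("drvtip",(337,498),5),("drvend",(341,340),15)]:
    P[n]=unproj(p,g(*c),z); print(n,P[n].round(1))
d=P["mid"]-P["right"]; yaw=np.arctan2(-d[0],d[1]); print("yaw",np.degrees(yaw),np.linalg.norm(d))
D=dock(P["mid"],yaw); print("left",D(0,62),"pivot",D(-55,-150)); a=yaw-1.3
print("pin",D(-55,-150)+110*np.array([np.cos(a),np.sin(a),0]),"pinstop",D(55,-150))
ps=viewer.camera_params("scene")
for X in (D(0,0,40),D(0,-62,40),P["A top"],P["B top"],P["pin"]): print(proj(ps,X).round(1))
E
```

```text
dict_keys(['vertical_fov', 'cx', 'cy', 'origin', 'rotation'])
mid [572.5 -35.8  40. ]
right [577.1 -98.2  40. ]
C top [561.7  24.6  94. ]
A top [582.3 315.1  54. ]
B top [427.3 310.2  54. ]
pivot [ 527.9 -187.7   62. ]
pin [ 564.1 -291.2  108. ]
jar [718.9 175.1  60. ]
boxc [ 712.  -334.5   25. ]
drvtip [277.2  57.2   5. ]
drvend [436.5  49.6  15. ]
yaw 4.2198871236791 62.58296834115748
left [567.96238031  26.05028987   0.        ] pivot [ 528.71136905 -189.42211698    0.        ]
pin [ 565.85577825 -292.96096411    0.        ] pinstop [ 638.41315867 -181.32783778    0.        ]
[282.5 244. ]
[269.8 265.1]
[350.7 153. ]
[296.5 136.6]
[203.7 317.2]
```

send_rows(targets=[[[0, 0, 0], [0, 0, 0.105]], [[0, 0, 0], [0, 0, 0.105]], [[0, 0, 0], [0, 0, 0.105]], [[0, 0, 0], [0, 0, 0.105]], [[0, 0, 0], [0, 0, 0.105]], [[0, 0, 0], [0, 0, 0.105]], [[0, 0, 0], [0, 0, 0.105]], [[-0.067, 0.079, 0], [0, 0, 0]], [[-0.067, 0.079, 0], [0, 0, 0]], [[-0.067, 0.079, 0], [0, 0, 0]], [[-0.067, 0.079, 0], [0, 0, 0]], [[-0.067, 0.079, 0], [0, 0, 0]], [[-0.067, 0.079, 0], [0, 0, 0]], [[-0.067, 0.079, 0], [0, 0, 0]], [[-0.067, 0.079, 0], [0, 0, 0]], [[-0.067, 0.079, 0], [0, 0, 0]], [[-0.067, 0.079, 0], [0, 0, 0]], [[0, 0, 0], [0, 0, 0]], [[0, 0, 0], [0, 0, 0]]])

```text
time_s: 3.28
tool_pos: [427.8, 310.6, 231.2]
tool_rot: [-180.0, -0.0, 94.1]
wrist_force: [-0.4, 0.7, 0.8]
gripper_width: 85.2
grip_force: 0.0
```

```bash
cat >> h.py <<'E'
def discs(cam,z,thing="center_a",out=None):
    im=viewer.capture(cam); p=viewer.camera_params(cam)
    if out: cv2.imwrite(out,im[:,:,::-1])
    r=[]
    for d in viewer.trace(thing,cam):
        r.append((round(d["confidence"],2),np.round(d["bbox"],0).tolist(),d["region"]))
    return im,p,r
E
python3 - <<'E'
from h import *
s=env.read_state(); print(s["qpos"].round(1),s["tool_pos"].round(1),s["tool_rot"].round(2))
im,p,r=discs("wrist",54,out="pics/w1.png")
for c,b,reg in r: print(c,b)
print(proj(p,(427.3,310.2,54)))
E
```

```text
[ 36.   15.3  -7.4  67.4   0.  121.9] [427.8 310.6 231.2] [-1.7997e+02 -1.0000e-02  9.4080e+01]
0.9 [395.0, 165.0, 441.0, 203.0]
0.77 [266.0, 160.0, 298.0, 197.0]
[281.96227071 186.77493355]
```

View pics/w1.png

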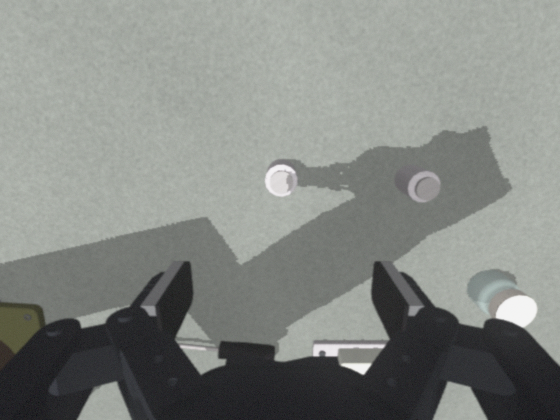

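The wrist picture shows holder B's disc at about (283,182) with its body round (281,180), holder A's disc at (427,187), the jar at (515,308) and the dock at the lower right.

Run:
```python
from h import *
p=viewer.camera_params("wrist"); im=cv2.imread("pics/w1.png")
for n,c,z in [("B disc",(283.5,182),54),("B body",(281.5,180.5),44),("A disc",(427,187),54),("A body",(419.5,184),35)]: print(n,unproj(p,c,z).round(1))
pt=viewer.camera_params("top"); print(proj(pt,(427.3,314,54)),proj(pt,(427.3,310,54)))
for nm,(u,v) in (("B",(282,180)),("A",(422,184))):
    c=im[v-30:v+30,u-30:u+30]; cv2.imwrite(f"/tmp/{nm}.png",cv2.resize(c,(380,380),interpolation=cv2.INTER_CUBIC))
cv2.imwrite("pics/AB.png",np.hstack([cv2.imread("/tmp/B.png"),cv2.imread("/tmp/A.png")]))
```

```text
B disc [428.5 315.6  54. ]
B body [426.4 314.9  44. ]
A disc [581.4 321.2  54. ]
A body [581.8 320.1  35. ]
[113.62673656 263.82098682] [115.56132384 263.76966772]
```

View pics/AB.png

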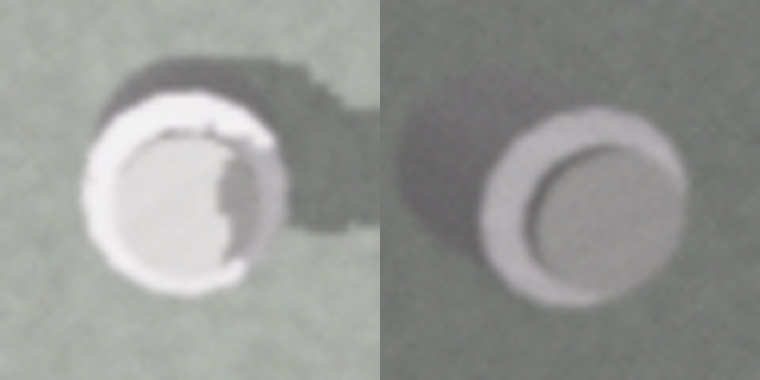

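send_rows(targets=[[[0.006, -0.004, 0.09], [0, 0, 0]], [[0.006, 0, 0.09], [0, 0, 0]], [[0, 0, 0.09], [0, 0, 0]], [[0, 0, 0.09], [0, 0, 0]], [[0, 0, 0], [0, 0, 0]], [[0, 0, 0], [0, 0, 0]]])

```text
time_s: 4.12
tool_pos: [426.8, 314.8, 124.2]
tool_rot: [179.9, -0.0, 94.1]
wrist_force: [0.6, -0.2, -0.6]
gripper_width: 85.4
grip_force: 0.0
```

```bash
cat >> h.py <<'E'
def circ(im,guess,rng,win=45,p2=12):
    """best Hough circle near guess, radius range rng"""
    u,v=map(int,guess); g=cv2.cvtColor(im,cv2.COLOR_RGB2GRAY); x0,y0=max(u-win,0),max(v-win,0)
    c=cv2.resize(g[y0:v+win,x0:u+win],None,fx=4,fy=4,interpolation=cv2.INTER_CUBIC)
    h=cv2.HoughCircles(cv2.GaussianBlur(c,(0,0),2),cv2.HOUGH_GRADIENT,1,8,param1=60,param2=p2,minRadius=int(4*rng[0]),maxRadius=int(4*rng[1]))
    return [] if h is None else [((a+.5)/4-.5+x0,(b+.5)/4-.5+y0,r/4) for a,b,r in h[0][:3]]
E
python3 - <<'E'
from h import *
s=env.read_state(); print(s["tool_pos"].round(1))
im,p,r=discs("wrist",54,out="pics/w2.png")
for c,b,reg in r: print(c,b)
g=proj(p,(426,314,54)); g2=proj(p,(426,314,44)); print(g,g2,p["origin"])
f=f_(p); d=np.linalg.norm(np.array((426,314,54))-p["origin"])
for z,R_,gg in ((54,12.5,g),(44,18,g2)):
    for c in circ(im,gg,(f*R_/d*.88,f*R_/d*1.12)): print(z,np.round(c,1),unproj(p,c[:2],z).round(1))
E
```

```text
[426.8 314.8 124.2]
0.73 [258.0, 183.0, 304.0, 238.0]
0.63 [438.0, 188.0, 510.0, 246.0]
[280.31087332 221.16066494] [280.34736756 216.71838124] [421.18566614 390.70925107 266.69341151]
54 [281.  218.2  16.9] [426.3 316.3  54. ]
54 [281.  220.2  18.3] [426.5 314.7  54. ]
54 [285.2 212.   17.8] [429.1 321.3  54. ]
44 [280.8 215.   22.2] [426.2 315.4  44. ]
44 [280.5 218.   24.9] [426.2 313.   44. ]
44 [279.5 211.5  23.8] [425.1 318.1  44. ]
```

send_rows(targets=[[[0, 0, 0.075], [0, 0, 0]], [[0, 0, 0.075], [0, 0, 0]], [[0, 0, 0.075], [0, 0, 0]], [[0, 0, 0.075], [0, 0, 0]], [[0, 0, 0.075], [0, 0, 0]], [[0, 0, 0], [0, 0, 0]], [[0, 0, 0], [0, 0, 0]]])

```text
time_s: 5.1
tool_pos: [427.6, 314.7, 12.0]
tool_rot: [179.9, -0.1, 94.1]
wrist_force: [0.2, -0.0, -0.4]
gripper_width: 85.3
grip_force: 0.0
```

send_rows(targets=[[[0, 0, 0], [0, 0, 0]], [[0, 0, 0], [0, 0, 0]], [[0, 0, 0], [0, 0, 0]], [[0, 0, 0], [0, 0, 0]], [[0, 0, 0], [0, 0, 0]], [[0, 0, 0], [0, 0, 0]], [[0, 0, 0], [0, 0, 0]], [[0, 0, 0], [0, 0, 0]]], claw=-1)

```text
time_s: 6.1
tool_pos: [427.3, 314.4, 11.6]
tool_rot: [179.9, -0.0, 94.1]
wrist_force: [-1.5, -1.3, 5.4]
gripper_width: 34.9
grip_force: 59.5
```

send_rows(targets=[[[0, 0, -0.08], [0, 0, 0]], [[0, 0, -0.12], [0, 0, 0]], [[0, 0, -0.12], [0, 0, 0]], [[0, 0, -0.12], [0, 0, 0]], [[-0.1, 0.029, -0.12], [0, 0, 0]], [[-0.1, 0.029, -0.12], [0, 0, 0]], [[-0.1, 0.029, -0.05], [0, 0, 0]], [[-0.1, 0.029, 0], [0, 0, 0]], [[-0.1, 0.029, 0], [0, 0, 0]], [[-0.1, 0.029, 0], [0, 0, 0]], [[-0.1, 0.029, 0], [0, 0, 0]], [[-0.1, 0.029, 0], [0, 0, 0]], [[-0.1, 0.029, 0], [0, 0, 0]], [[-0.1, 0.029, 0], [0, 0, 0]], [[-0.1, 0.029, 0], [0, 0, 0]], [[-0.1, 0.029, 0], [0, 0, 0]], [[-0.1, 0.029, 0], [0, 0, 0]], [[-0.1, 0.023, 0], [0, 0, 0]], [[0, 0, 0], [0, 0, 0]], [[0, 0, 0], [0, 0, 0]]])

```text
time_s: 8.6
tool_pos: [575.8, -96.0, 229.2]
tool_rot: [-179.9, -0.0, 94.1]
wrist_force: [0.1, -0.2, -0.9]
gripper_width: 34.2
grip_force: 60.0
```

Run:
```python
from h import *
s=env.read_state(); print(s["tool_pos"].round(1),s["tool_rot"].round(2),s["gripper_width"])
im=viewer.capture("wrist"); p=viewer.camera_params("wrist")
for n,X in (("mid",(572.5,-35.8,40)),("right",(577.1,-98.2,40)),("C",(561.7,24.6,94)),("pin",(565,-292,108)),("pivot",(528,-188.5,62)),("stop",(638,-181,62))):
    u=proj(p,X); print(n,u.round(1)); cv2.circle(im,(int(u[0]),int(u[1])),2,(255,0,0),-1)
cv2.imwrite("pics/w3.png",cv2.resize(im[:,:,::-1],(784,588)))
cv2.imwrite("/tmp/w3.png",im)
```

```text
[575.8 -96.  229.2] [-1.7991e+02 -5.0000e-02  9.4090e+01] 34.220158835917445
mid [283.3 127.7]
right [283.3 186.1]
C [275.8  54.2]
pin [259.2 374.5]
pivot [233.8 265.9]
stop [332.2 266.3]
```

View pics/w3.png

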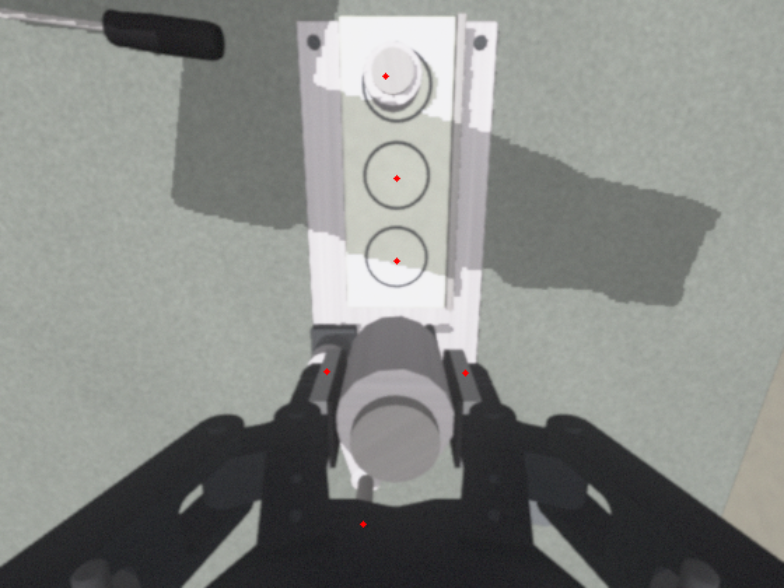

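The wrist picture, scaled 1.4 times, shows the two empty rings at about (396,175) and (396,256), a few pixels above my predicted red dots. Holder C sits in its ring at (393,72), and the gripped holder's disc is at (396,437), well centred between the fingers.

Run:
```python
from h import *
p=viewer.camera_params("wrist"); im=cv2.imread("/tmp/w3.png")
s=env.read_state(); print(s["tool_pos"])
f=f_(p)
for n,g,z,R_ in (("mid",(283,125),40,25),("right",(283,183),40,25),("held",(282,313),s["tool_pos"][2]+42.4,12.5),):
    X=unproj(p,g,z); d=abs((RM(p["rotation"]).T@(X-p["origin"]))[2]); r=f*R_/d
    for c in circ(im,g,(r*.88,r*1.12),win=60): print(n,round(r,1),np.round(c,1),unproj(p,c[:2],z).round(1))
print(unproj(p,(281,50),94),unproj(p,(283,61),40))
```

```text
[575.83346559 -95.64613225 229.40109671]
mid 24.0 [283.5 124.8  24.6] [572.5 -32.8  40. ]
mid 24.0 [281.5 125.   22.7] [570.4 -33.2  40. ]
mid 24.0 [283.  122.8  22.8] [571.8 -30.8  40. ]
right 22.7 [282.8 183.   20.1] [576.2 -94.8  40. ]
right 22.7 [282.8 125.5  21.4] [571.8 -33.6  40. ]
right 22.7 [283.  185.   21.6] [576.7 -97.   40. ]
held 32.9 [281.8 315.8  34. ] [575.4 -93.9 271.8]
held 32.9 [280.8 313.2  31.4] [574.9 -92.8 271.8]
held 32.9 [282.8 314.   32. ] [575.7 -93.1 271.8]
[565.75168797  28.02484565  94.        ] [567.5504704   27.69696204  40.        ]
```

send_rows(targets=[[[-0.005, 0.003, 0.09], [0, 0, 0]], [[0, 0, 0.09], [0, 0, 0]], [[0, 0, 0.09], [0, 0, 0]], [[0, 0, 0.09], [0, 0, 0]], [[0, 0, 0.09], [0, 0, 0]], [[0, 0, 0.09], [0, 0, 0]], [[0, 0, 0.02], [0, 0, 0]], [[0, 0, 0.02], [0, 0, 0]], [[0, 0, 0], [0, 0, 0]], [[0, 0, 0], [0, 0, 0]]])

```text
time_s: 9.9
tool_pos: [578.2, -97.8, 56.8]
tool_rot: [179.9, 0.0, 94.1]
wrist_force: [0.8, 0.6, -1.8]
gripper_width: 34.9
grip_force: 60.0
```

send_rows(targets=[[[0, -0.004, 0.006], [0, 0, 0]], [[0, 0, 0.005], [0, 0, 0]], [[0, 0, 0.005], [0, 0, 0]], [[0, 0, 0], [0, 0, 0]], [[0, 0, 0], [0, 0, 0]]])

```text
time_s: 10.52
tool_pos: [576.2, -97.9, 51.6]
tool_rot: [180.0, 0.0, 94.1]
wrist_force: [-1.5, -0.7, 7.2]
gripper_width: 34.7
grip_force: 60.6
```

send_rows(targets=[[[0, 0, 0], [0, 0, 0]], [[0, 0, 0], [0, 0, 0]], [[0, 0, 0], [0, 0, 0]], [[0, 0, 0], [0, 0, 0]], [[0, 0, 0], [0, 0, 0]]], claw=0.3)

```text
time_s: 11.15
tool_pos: [576.3, -97.8, 50.9]
tool_rot: [-180.0, 0.0, 94.1]
wrist_force: [0.1, -0.3, -0.5]
gripper_width: 55.2
grip_force: 0.0
```

send_rows(targets=[[[0, 0, -0.05], [0, 0, 0]], [[0, 0, -0.09], [0, 0, 0]], [[0, 0, -0.12], [0, 0, 0]], [[0, 0, -0.12], [0, 0, 0]], [[0, 0, -0.12], [0, 0, 0]], [[0, 0, -0.1], [0, 0, 0]], [[0, 0, 0], [0, 0, 0]], [[0, 0, 0], [0, 0, 0]]])

```text
time_s: 12.15
tool_pos: [575.9, -97.8, 230.9]
tool_rot: [-180.0, -0.0, 94.1]
wrist_force: [0.4, 0.3, -0.3]
gripper_width: 55.4
grip_force: 0.0
```

Run:
```python
from h import *
s=env.read_state(); print(s["tool_pos"].round(1),s["gripper_width"])
im=viewer.capture("wrist"); p=viewer.camera_params("wrist")
u=proj(p,(577,-97,40)); print(u,proj(p,(577,-97,94)))
x,y=map(int,u); c=im[max(y-130,0):y+70,x-60:x+70]
cv2.imwrite("pics/w4.png",cv2.resize(c[:,:,::-1],None,fx=3,fy=3,interpolation=cv2.INTER_CUBIC)); print(x-60,max(y-130,0))
np.save("/tmp/w4.npy",im)
```

```text
[575.9 -97.8 230.9] 55.39569166724275
[283.83628201 182.99953153] [284.10588175 195.81709094]
223 52
```

View pics/w4.png

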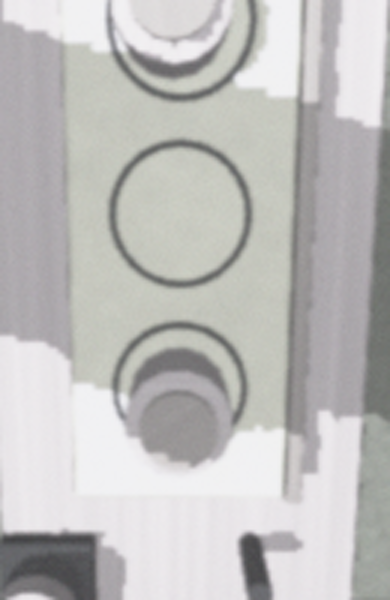

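The crop shows the placed holder upright on the right mark. Its disc at (179,428) and ring at (180,391) agree with a concentric placing to about 1 mm, and the middle ring is at (180,213).

send_rows(targets=[[[0.099, 0.009, 0], [0, 0, 0]], [[0.099, 0.009, 0], [0, 0, 0]], [[0.099, 0.009, 0], [0, 0, 0]], [[0.099, 0.009, 0], [0, 0, 0]], [[0.099, 0.009, 0], [0, 0, 0]], [[0.099, 0.009, 0], [0, 0, 0]], [[0.099, 0.008, 0], [0, 0, 0]], [[0.099, 0.008, 0], [0, 0, 0]], [[0.099, 0.008, 0], [0, 0, 0]], [[0.099, 0.008, 0], [0, 0, 0]], [[0.099, 0.008, 0], [0, 0, 0]], [[0.099, 0.009, 0.088], [0, 0, 0]], [[0.099, 0.008, 0.088], [0, 0, 0]], [[0.099, 0.009, 0.088], [0, 0, 0]], [[0, 0, 0.088], [0, 0, 0]], [[0, 0, 0], [0, 0, 0]], [[0, 0, 0], [0, 0, 0]]], claw=1)

```text
time_s: 14.32
tool_pos: [582.4, 319.1, 125.5]
tool_rot: [-180.0, 0.0, 94.1]
wrist_force: [0.6, -0.1, -0.1]
gripper_width: 85.3
grip_force: 0.0
```

Run:
```python
from h import *
s=env.read_state(); print(s["tool_pos"].round(1),s["tool_rot"].round(1))
im,p,r=discs("wrist",54,out="pics/w5.png")
for c,b,reg in r: print(c,b)
q=(582,319.5)
f=f_(p); d=np.linalg.norm(np.array((*q,54))-p["origin"])
for z,R_ in ((54,12.5),(44,18)):
    g=proj(p,(*q,z)); print(z,g)
    for c in circ(im,g,(f*R_/d*.88,f*R_/d*1.12)): print(z,np.round(c,1),unproj(p,c[:2],z).round(1))
x,y=map(int,g); cv2.imwrite("pics/w5c.png",cv2.resize(im[y-50:y+50,x-50:x+50,::-1],None,fx=4,fy=4,interpolation=cv2.INTER_CUBIC)); print(x-50,y-50)
```

```text
[582.4 319.1 125.5] [-180.     0.    94.1]
54 [280.91772641 218.92517665]
54 [283.5 219.5  18. ] [583.9 319.2  54. ]
54 [285.2 217.8  18.6] [585.1 320.6  54. ]
54 [283.2 216.8  15.6] [583.6 321.3  54. ]
44 [280.94047838 214.58701765]
44 [283.2 214.8  22.2] [583.8 319.5  44. ]
44 [283.2 217.   24. ] [583.9 317.7  44. ]
44 [283.2 212.   24.5] [583.6 321.7  44. ]
230 164
```

View pics/w5c.png

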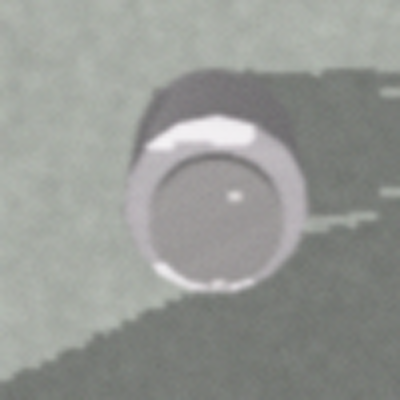

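The crop shows holder A upright, its disc at (217,221), which is full-image (284,219). That puts it at about (584,319.5), almost under the tool.

send_rows(targets=[[[0, 0.005, 0.075], [0, 0, 0]], [[0, 0, 0.075], [0, 0, 0]], [[0, 0, 0.075], [0, 0, 0]], [[0, 0, 0.075], [0, 0, 0]], [[0, 0, 0.075], [0, 0, 0]], [[0, 0, 0], [0, 0, 0]], [[0, 0, 0], [0, 0, 0]]])

```text
time_s: 15.3
tool_pos: [585.0, 319.9, 14.5]
tool_rot: [179.9, -0.1, 94.1]
wrist_force: [-0.9, 0.2, 0.1]
gripper_width: 85.4
grip_force: 0.0
```

send_rows(targets=[[[0, 0, 0], [0, 0, 0]], [[0, 0, 0], [0, 0, 0]], [[0, 0, 0], [0, 0, 0]], [[0, 0, 0], [0, 0, 0]], [[0, 0, 0], [0, 0, 0]], [[0, 0, 0], [0, 0, 0]], [[0, 0, 0], [0, 0, 0]], [[0, 0, 0], [0, 0, 0]]], claw=-1)

```text
time_s: 16.3
tool_pos: [584.5, 319.9, 13.7]
tool_rot: [179.9, -0.0, 94.1]
wrist_force: [0.2, -0.4, 5.2]
gripper_width: 34.5
grip_force: 59.8
```

send_rows(targets=[[[0, 0, -0.08], [0, 0, 0]], [[0, 0, -0.12], [0, 0, 0]], [[0, 0, -0.12], [0, 0, 0]], [[0, 0, -0.12], [0, 0, 0]], [[-0.098, -0.01, -0.12], [0, 0, 0]], [[-0.098, -0.01, -0.12], [0, 0, 0]], [[-0.098, -0.01, -0.04], [0, 0, 0]], [[-0.098, -0.01, 0], [0, 0, 0]], [[-0.098, -0.01, 0], [0, 0, 0]], [[-0.098, -0.011, 0], [0, 0, 0]], [[-0.098, -0.011, 0], [0, 0, 0]], [[-0.098, -0.011, 0], [0, 0, 0]], [[-0.098, -0.011, 0], [0, 0, 0]], [[-0.098, -0.011, 0], [0, 0, 0]], [[-0.098, -0.011, 0], [0, 0, 0]], [[-0.099, -0.01, 0], [0, 0, 0]], [[0, 0, 0], [0, 0, 0]], [[0, 0, 0], [0, 0, 0]]])

```text
time_s: 18.55
tool_pos: [571.1, -34.9, 228.4]
tool_rot: [-179.9, -0.0, 94.1]
wrist_force: [0.6, -0.0, -1.2]
gripper_width: 34.6
grip_force: 59.9
```

Run:
```python
from h import *
s=env.read_state(); print(s["tool_pos"].round(1),s["tool_rot"].round(2),s["gripper_width"])
im=viewer.capture("wrist"); p=viewer.camera_params("wrist"); f=f_(p)
for n,g,z,R_ in (("mid",proj(p,(572.3,-34.5,40)),40,25),("held",proj(p,(*s["tool_pos"][:2],s["tool_pos"][2]+40.3)),s["tool_pos"][2]+40.3,12.5)):
    X=unproj(p,g,z); d=abs((RM(p["rotation"]).T@(X-p["origin"]))[2]); r=f*R_/d
    for c in circ(im,g,(r*.9,r*1.1),win=60): print(n,round(r,1),np.round(c,1),unproj(p,c[:2],z).round(1))
```

```text
[571.1 -34.9 228.4] [-1.7994e+02 -4.0000e-02  9.4090e+01] 34.57717584843803
mid 22.7 [283.  182.2  22.6] [571.9 -32.7  40. ]
mid 22.7 [283.  124.8  24.1] [567.4  28.2  40. ]
mid 22.7 [282.8 237.2  22.2] [576.3 -97.8  40. ]
held 32.1 [282.  314.   32.3] [570.9 -33.7 268.7]
held 32.1 [282.  316.8  34.8] [571.  -35.  268.7]
held 32.1 [284.  311.2  29. ] [571.6 -32.4 268.7]
```

send_rows(targets=[[[0, 0, 0.09], [0, 0, 0]], [[0, 0, 0.09], [0, 0, 0]], [[0, 0, 0.09], [0, 0, 0]], [[0, 0, 0.09], [0, 0, 0]], [[0, 0, 0.09], [0, 0, 0]], [[0, 0, 0.09], [0, 0, 0]], [[0, 0, 0.015], [0, 0, 0]], [[0, 0, 0.015], [0, 0, 0]], [[0, 0, 0], [0, 0, 0]], [[0, 0, 0], [0, 0, 0]]])

```text
time_s: 19.85
tool_pos: [572.3, -35.3, 58.9]
tool_rot: [179.9, 0.0, 94.1]
wrist_force: [-0.3, -0.5, -0.6]
gripper_width: 34.5
grip_force: 59.9
```

send_rows(targets=[[[0, 0, 0.006], [0, 0, 0]], [[0, 0, 0.006], [0, 0, 0]], [[0, 0, 0.005], [0, 0, 0]], [[0, 0, 0], [0, 0, 0]], [[0, 0, 0], [0, 0, 0]]])

```text
time_s: 20.48
tool_pos: [571.5, -35.4, 53.7]
tool_rot: [180.0, 0.0, 94.1]
wrist_force: [-1.4, 1.2, 6.4]
gripper_width: 34.9
grip_force: 60.7
```

send_rows(targets=[[[0, 0, 0], [0, 0, 0]], [[0, 0, 0], [0, 0, 0]], [[0, 0, 0], [0, 0, 0]], [[0, 0, 0], [0, 0, 0]], [[0, 0, 0], [0, 0, 0]]], claw=0.3)

```text
time_s: 21.1
tool_pos: [571.4, -35.3, 52.7]
tool_rot: [-180.0, -0.0, 94.1]
wrist_force: [-0.6, -0.7, 0.4]
gripper_width: 55.2
grip_force: 0.0
```

send_rows(targets=[[[0, 0, -0.05], [0, 0, 0]], [[0, 0, -0.09], [0, 0, 0]], [[0, 0, -0.12], [0, 0, 0]], [[0, 0, -0.12], [0, 0, 0]], [[0, 0, -0.12], [0, 0, 0]], [[0, 0, -0.12], [0, 0, 0]], [[-0.1, 0, 0], [0, 0, 0]], [[-0.1, 0, 0], [0, 0, 0]], [[0, 0, 0], [0, 0, 0]], [[0, 0, 0], [0, 0, 0]]])

```text
time_s: 22.35
tool_pos: [575.6, -94.8, 239.4]
tool_rot: [180.0, -0.0, 94.1]
wrist_force: [-0.8, -0.1, -0.3]
gripper_width: 55.4
grip_force: 0.0
```

Run:
```python
from h import *
s=env.read_state(); print(s["tool_pos"].round(1),s["gripper_width"])
im=viewer.capture("wrist"); p=viewer.camera_params("wrist")
for X in ((576,-96.5),(572,-34),(567.5,27.5)):
    print(proj(p,(*X,40)).round(1),proj(p,(*X,94)).round(1))
print("pin",proj(p,(565,-292,108)))
c=im[0:290,180:400]
cv2.imwrite("pics/w6.png",cv2.resize(c[:,:,::-1],None,fx=2,fy=2,interpolation=cv2.INTER_CUBIC))
```

```text
[575.6 -94.8 239.4] 55.391649314133424
[282.3 183.4] [282.4 195.9]
[282.8 126.5] [283.  129.3]
[282.8  63.9] [283.   54.4]
pin [259.86281089 368.03129162]
```

View pics/w6.png

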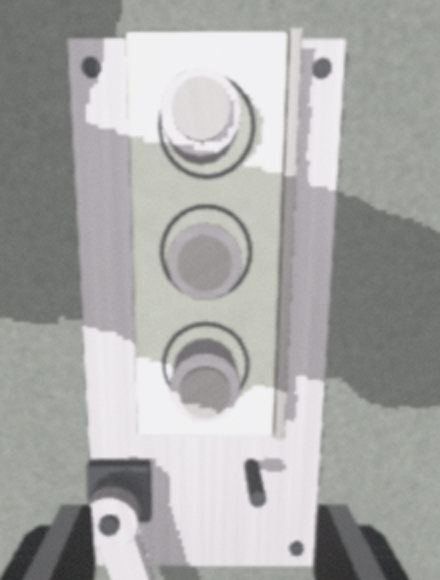

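The crop shows all three marks filled with upright holders. The discs are at (202,106), (203,260) and (205,390), each matching its ring within about 3 mm, and the pivot is at (109,525). Next is the keeper pin.

send_rows(targets=[[[-0.093, -0.012, 0], [0, 0, 0]], [[-0.093, -0.012, 0], [0, 0, 0]], [[-0.093, -0.012, 0], [0, 0, 0]], [[-0.093, -0.012, 0], [0, 0, 0]], [[-0.093, -0.012, 0], [0, 0, 0]], [[-0.093, -0.011, 0], [0, 0, 0]], [[-0.093, -0.011, 0], [0, 0, 0]], [[0, 0, 0.1], [0, 0, -0.087]], [[0, 0, 0.1], [0, 0, -0.087]], [[0, 0, 0], [0, 0, 0]], [[0, 0, 0], [0, 0, 0]]], claw=0.6)

```text
time_s: 23.78
tool_pos: [565.8, -291.3, 179.9]
tool_rot: [180.0, 0.0, 109.7]
wrist_force: [1.5, 0.4, -0.3]
gripper_width: 68.3
grip_force: 0.0
```

Run:
```python
from h import *
s=env.read_state(); print(s["tool_pos"].round(1),s["tool_rot"].round(2),s["qpos"].round(1))
im=viewer.capture("wrist"); p=viewer.camera_params("wrist")
for X in ((565.2,-291.4,108),(565.2,-291.4,62),(528.1,-187.9,62)):
    u=proj(p,X); print(u.round(1)); cv2.circle(im,(int(u[0]),int(u[1])),1,(255,0,0),-1)
cv2.imwrite("pics/w7.png",cv2.resize(im[100:300,160:400,::-1],None,fx=3,fy=3,interpolation=cv2.INTER_CUBIC))
```

```text
[ 565.8 -291.3  179.9] [1.7995e+02 4.0000e-02 1.0970e+02] [-27.2  27.1   3.1  65.9   0.   43.1]
[280.7 218.4]
[280.8 201. ]
[280.7  64.9]
```

View pics/w7.png

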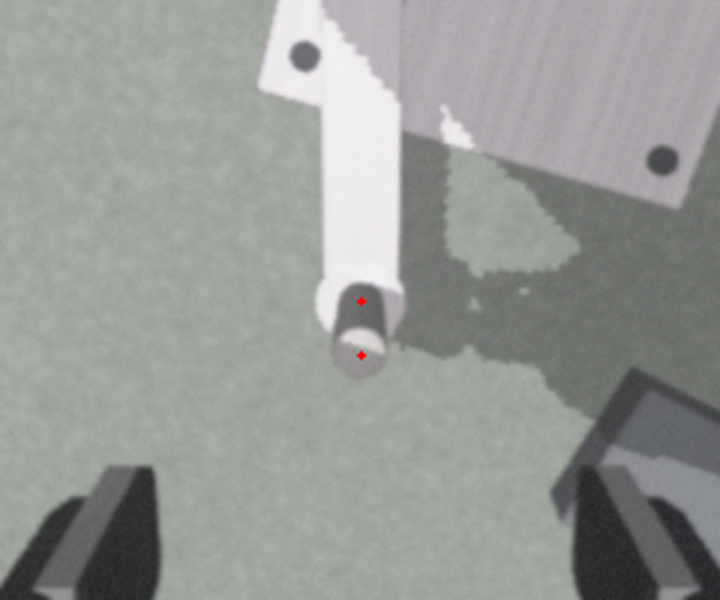

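The crop shows the pin top at (359,350), within 1 to 2 mm of the prediction, with the keeper arm vertical in the image. The tool is well aligned and the fingers straddle the pin.

send_rows(targets=[[[0, 0, 0.09], [0, 0, 0]], [[0, 0, 0.09], [0, 0, 0]], [[0, 0, 0.09], [0, 0, 0]], [[0, 0, 0.09], [0, 0, 0]], [[0, 0, 0.005], [0, 0, 0]], [[0, 0, 0], [0, 0, 0]]])

```text
time_s: 24.58
tool_pos: [566.3, -292.2, 71.0]
tool_rot: [179.9, 0.1, 109.7]
wrist_force: [-0.6, -1.1, 0.7]
gripper_width: 68.1
grip_force: 0.0
```

send_rows(targets=[[[0, 0, 0], [0, 0, 0]], [[0, 0, 0], [0, 0, 0]], [[0, 0, 0], [0, 0, 0]], [[0, 0, 0], [0, 0, 0]], [[0, 0, 0], [0, 0, 0]], [[0, 0, 0], [0, 0, 0]], [[0, 0, 0], [0, 0, 0]], [[0, 0, 0], [0, 0, 0]]], claw=-1)

```text
time_s: 25.58
tool_pos: [565.2, -292.1, 70.0]
tool_rot: [180.0, 0.0, 109.7]
wrist_force: [-1.5, 0.5, 4.6]
gripper_width: 12.3
grip_force: 58.4
```

send_rows(targets=[[[0.0014, 0.032, 0], [0, 0, -0.0556]], [[0.0014, 0.032, 0], [0, 0, -0.0556]], [[0.0014, 0.032, 0], [0, 0, -0.0556]], [[0.0014, 0.032, 0], [0, 0, -0.0556]], [[0, 0, 0], [0, 0, 0]], [[0, 0, 0], [0, 0, 0]]])

```text
time_s: 26.32
tool_pos: [598.4, -273.1, 70.0]
tool_rot: [-180.0, 0.1, 129.8]
wrist_force: [-1.4, -1.5, 5.0]
gripper_width: 12.5
grip_force: 58.5
```

send_rows(targets=[[[0.0014, 0.032, 0], [0, 0, -0.0556]], [[0.0014, 0.032, 0], [0, 0, -0.0556]], [[0.0014, 0.032, 0], [0, 0, -0.0556]], [[0.0014, 0.032, 0], [0, 0, -0.0556]], [[0.0014, 0.032, 0], [0, 0, -0.0556]], [[0.0014, 0.032, 0], [0, 0, -0.0556]], [[0.0014, 0.032, 0], [0, 0, -0.0556]], [[0.0014, 0.032, 0], [0, 0, -0.0556]], [[0.0014, 0.032, 0], [0, 0, -0.0556]], [[0, 0, 0], [0, 0, 0]], [[0, 0, 0], [0, 0, 0]]])

```text
time_s: 27.7
tool_pos: [638.0, -199.5, 70.0]
tool_rot: [-179.9, 0.1, 174.7]
wrist_force: [-1.5, -5.0, 4.4]
gripper_width: 12.6
grip_force: 58.5
```

Run:
```python
from h import *
s=env.read_state(); t=s["tool_pos"]; piv=np.array((528.1,-187.9)); d=t[:2]-piv
a=np.degrees(np.arctan2(d[1],d[0])); print(t.round(1),s["tool_rot"].round(1),np.hypot(*d),a,"joint rad",np.radians(a-4.2)+1.3, s["wrist_force"].round(1))
```

```text
[ 638.  -199.5   70. ] [-1.799e+02  1.000e-01  1.747e+02] 110.4919082235616 -6.0492080081208925 joint rad 1.1211175745365207 [-1.5 -5.   4.4]
```

send_rows(targets=[[[0.0014, 0.032, 0], [0, 0, -0.0556]], [[0.0014, 0.025, 0], [0, 0, -0.045]], [[0, 0.005, 0], [0, 0, -0.01]], [[0, 0.004, 0], [0, 0, 0]], [[0, 0, 0], [0, 0, 0]], [[0, 0, 0], [0, 0, 0]]])

```text
time_s: 28.45
tool_pos: [638.4, -180.2, 70.0]
tool_rot: [-179.8, 0.1, -175.4]
wrist_force: [-0.4, -5.3, 5.6]
gripper_width: 12.6
grip_force: 58.5
```

send_rows(targets=[[[0, 0.004, 0], [0, 0, 0]], [[0, 0.004, 0], [0, 0, 0]], [[0, 0, 0], [0, 0, 0]], [[0, 0, 0], [0, 0, 0]]])

```text
time_s: 28.95
tool_pos: [638.3, -179.7, 70.0]
tool_rot: [-179.6, 0.1, -175.5]
wrist_force: [0.2, -10.6, 3.2]
gripper_width: 12.7
grip_force: 58.7
```

send_rows(targets=[[[0, 0.004, 0], [0, 0, 0]], [[0, 0, 0], [0, 0, 0]], [[0, 0, 0], [0, 0, 0]], [[0, 0, 0], [0, 0, 0]], [[0, 0, 0], [0, 0, 0]], [[0, 0, 0], [0, 0, 0]]])

```text
time_s: 29.7
tool_pos: [638.3, -179.6, 70.0]
tool_rot: [-179.5, 0.1, -175.5]
wrist_force: [0.4, -12.4, 2.8]
gripper_width: 12.4
grip_force: 58.8
```

Run:
```python
from h import *
im=viewer.capture("scene")
cv2.imwrite("pics/s2.png",cv2.resize(im[160:400,170:420,::-1],None,fx=2.4,fy=2.4,interpolation=cv2.INTER_CUBIC))
```

```text
(no output)
```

View pics/s2.png

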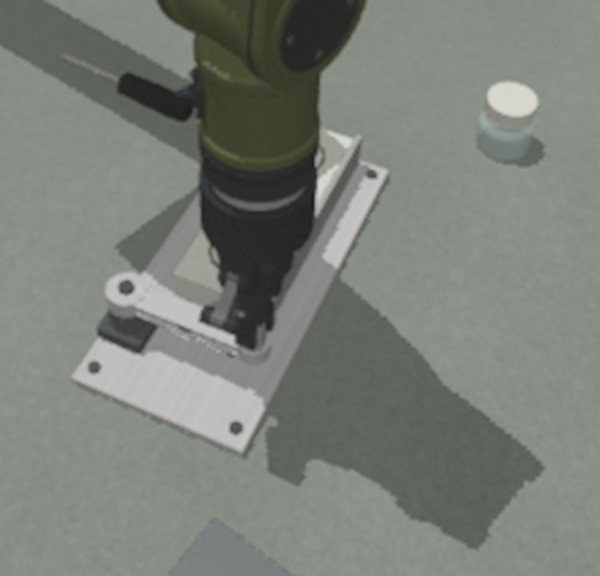

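The picture shows the keeper arm swung forward along the dock's x, against its stop, with the gripper on the pin at about (250,335). The jar, screwdriver and box are in place; the holders are hidden behind the arm. The force rose without further motion, so the arm is on its stop, and I'm handing in.

```bash
python3 -c "
from cell import env
print(env.close_job())"
```

```text
the job is handed in; nothing more can be done
None
```

I handed the job in at about 30 s: both loose holders stand released within about 2 mm of the empty marks' centres, and the gripper is holding the keeper arm at its stop with about 12 N. The robot arm hid the three holders in my last picture, so I last saw them just before the swing, and the hand-in returned no verdict.

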